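# Gang two manifold blocks on a tilted drilling table

## Task

Set both steel manifold blocks on the tilted drilling table ready for their angled holes: each lying flat on the slope with its brass-ringed port end uphill and its lower end resting square against the brass stop bar, one block touching the side fence and the other touching that block. The slope is oiled and the bar is set differently for each job, so keep hold of each block and feel it down onto the bar: do not drop it, let it run down the slope or ram the bar. Let go of both and leave the other tools where they lie.

Things in the scene. Friction and masses are not known exactly. Their poses are not given: they have to be found in the camera images.
- block_a_mid (a point): centre of a grey steel manifold block, 50 mm long (its x) x 44 mm wide (its y) x 36 mm high (its z), about 0.6 kg; origin at its centre, 18 mm above its underside. Two brass-ringed ports in its top face are near its +x end (the port end); the -x end of the top is dyed blue. It starts lying upright on the bench. Either block may be the one at the fence.
- block_b_mid (a point): centre of the second manifold block, identical to the first, same origin and axes.
- slope (a point): centre of the top face of the tilting plate (T-slotted cast iron, 200 mm along the slope x 160 across x 22 thick), about 0.10 m above the bench. x runs uphill, y across towards the side fence, z is the slope's outward normal. Locked at 22 to 30 degrees, low end towards the robot. Oiled: a block let go on it slides downhill until stopped. Its 210 x 200 mm base is bolted to the bench.
- slope_top_end (a point): middle of the uphill end edge of the plate's top face, 100 mm uphill from slope; same axes.
- fence (a point): point on the inner face of the side fence, at plate level, beside the plate's centre; axes as slope. The fence is a dark steel strip 10 mm high, 12 mm thick, along the plate's +y edge (x -70 to +95 mm from this point). A block touching it has its centre at y = -22 mm from this point.
- end_stop: blue clamp block, 20 x 120 x 16 mm (thumb-screws to 26 mm), fixed across the plate's low end; origin at its underside's centre, axes as slope. Two rods carry the brass stop bar: 120 wide (y -60 to +60), 12 thick, top 10 mm above the plate. The bar's uphill face is locked 40 to 100 mm uphill of this origin (the setting is not reported: feel or see it). Clamp and bar do not give.
- step_block: black stepped block, 70 x 30 x 52 mm, loose bystander; origin under its centre.
- strap_clamp: black slotted strap clamp, 110 x 32 x 18 mm, lying flat, loose bystander; origin under its centre.
- spanner: steel spanner about 200 mm long lying along its x, loose bystander.
- screwdriver: screwdriver about 190 mm long lying along its x, loose bystander.
- oil_bottle: red oil bottle with white cap, 54 mm across, 130 mm high, standing, loose bystander; origin under its centre.
- test_plate: small aluminium plate, 90 x 60 x 12 mm, lying flat, loose bystander; origin under its centre.
- drill_chuck: steel drill chuck, 44 mm across, 64 mm high, standing, loose bystander; origin under its centre.
Mind the look-alikes: they are no part of the job. Leave any orange look-alike of the part that bears block_a_mid alone.

How it is judged:
At the end, for the whole second after the job is handed in: Both blocks lie flat on the slope (underside within 1.5 mm of it, tilt within 0.03 rad), square to it (within 0.035 rad), port end uphill, each resting with its weight on the stop bar (over 0.15 N); one within 2 mm of the side fence, the other within 2 mm of that block; both at rest (z of block_a_mid in the frame of slope between 0.0165 and 0.0195 m and angle between the z axis of each of block_a_mid, block_b_mid and the z axis of slope, either way round below 0.03 rad and angle between the x axis of each of block_a_mid, block_b_mid and the x axis of slope, either way round below 0.035 rad and x of slope_top_end in the frame of block_a_mid above 0.03 m and contact force between each of block_a, block_b and end_stop above 0.15 N and linear speed of each of block_a, block_b below 0.01 m/s and z of block_b_mid in the frame of slope between 0.0165 and 0.0195 m and x of slope_top_end in the frame of block_b_mid above 0.03 m and ((y of block_a_mid in the frame of fence above -0.024 m and y of block_b_mid in the frame of block_a_mid between -0.046 and -0.04 m) or (y of block_b_mid in the frame of fence above -0.024 m and y of block_a_mid in the frame of block_b_mid between -0.046 and -0.04 m))); the robot touches nothing.
It fails at once if a block is dropped or let run free (over 0.2 m/s with no finger on it) ((linear speed of block_a above 0.2 m/s and contact force between block_a and the fingers below 0.05 N) or (linear speed of block_b above 0.2 m/s and contact force between block_b and the fingers below 0.05 N)).
It fails at once if a block is rammed against the stop bar (over 30 N) (contact force between any of block_a, block_b and end_stop above 30 N).
It fails at once if another tool is shifted by more than 25 mm (distance of any of step_block, strap_clamp, spanner, screwdriver, oil_bottle, test_plate, drill_chuck from where it was at the start of the episode above 0.025 m).
It also fails if it takes over 72 s, if anything falls off the work surface, if the arm or the gripper's body presses on something with over 40 N, if the wrist force passes 120 N, or if a joint passes its speed limit or range.

## Robot

A 7-joint arm with a two-finger parallel gripper is mounted at the origin on the work surface. World frame = base frame: x ahead of the robot, y to its left, z up, the work surface at z = 0. Lengths are in m, angles in rad, forces in N, time in s.
With the tool pointing down it reaches from about 0.35 to 0.9 m from the base axis. Payload 8.1 kg.
Tool frame: the origin (TCP) lies between the finger pads; the fingertips stand 17 mm ahead of it and the grasp point (between the pads) lies 2 mm behind it; z points along the fingers, y is the line along which they close (so a half turn about z gives the same grasp; the last joint's range is limited). The gripper opens to 92 mm and grips with 3 to 60 N. Pads are 19 mm wide; open, the fingers measure 130 mm over their backs; the gripper's body (75 mm by 190 mm) begins 47 mm behind the grasp point.
Start: joints at [1.23, 0.434, 0.025, 1.573, -0.012, 1.134, -0.075], TCP at [0.147, -0.607, 0.244] pointing down, gripper open.
Joint ranges: [-2.62, 2.62], [-0.44, 2.09], [-1.27, 1.32], [0.08, 2.57], [-1.32, 4.46], [0.12, 2], [-2.74, 2.74]. Speed limits (rad/s): [2.22, 2.22, 3.01, 3.01, 3.14, 3.14, 3.14].

## Interface

Orientations are given as a rotation vector (axis times angle).
In Python, from cell import observe, get_image, calibration, sign_off, look_for, regions_of, landmark_of gives the robot as it stands.
- The arm moves only by the tool jog_arm, never from a script. Its argument "plan" is a list of rows, each an object with "offset": the shift along the tool's x, y, z normalised to -1 to 1, where 1 is 0.15 m, a list of three; "twist": the turn, a rotation vector about the tool's x, y, z normalised to -1 to 1, where 1 is 2 pi rad, a list of three; "fingers": the gripper command: -1 is shut, 1 is fully open, values between are in proportion. In form: [{"offset": [x, y, z], "twist": [ax, ay, az], "fingers": fingers}, ...]. A call has 1 to 20 rows; each row is the pose to reach, as a shift and turn from the pose commanded when the call began, along the tool's axes at that moment, turning the shorter way round; what a row does not reach only later rows make up. A row lasts 1/8 s, in which the tool goes at most 62.5 mm and 10.7 degrees, less where a joint would pass 70% of its speed; a pose out of reach is approached as far as the arm can. A call with a number of a shift or a turn outside -1 to 1 is refused whole. A call with a gripper value outside its range is refused whole. The fingers move at their own pace and stop on an object; "newtons" is the grip in N (left out, the last holds). Time passes only in rows, so rows that repeat a pose let the fingers close. It gives the time, the measured TCP pose, the force, the opening and the grip force at its end, in the units of the state.
- observe(): the state, without advancing time (a new reading comes with each control period).
- get_image(name): name is "scene" or "top"; returns the picture (420x560x3 uint8, red, green, blue); there is no depth.
- calibration(name): a dict with "fov_y" (degrees; the focal length in pixels is half the picture's height over the tangent of half this angle, whatever the lens; pixels are square), "cx", "cy" (the principal point, pixels), "k1" (the pictures are not rectified: a ray, as slopes to the right and down, at radius r is drawn at 1 + k1 r^2 times it, then the intrinsics apply), "position" and "attitude" of the camera in the world. Camera axes: x right, y down, z forward; pixel columns grow to the right and rows downward; lengths in m; the calibration is good to about 2 mm. A picture is of the moment at which its call begins. calibration takes no time and is no camera call.
- sign_off(): hands the job in; it is judged then, once.
Trained networks look in the newest picture that a camera, given by its name, has taken for a name from the list of things; names that differ only in an ending like _2 or _b are one class to them, and where a whole thing is asked for, a point or a joint stands for the part that bears it (a point fixed in the world has none). Each returns a list of dicts, best first, with "conf" (0 to 1); they miss things now and then, are a little off and sometimes report something else, mostly with a low value. They report only what shows in the picture. A call takes as long as a camera call. They do not tell look-alikes from the thing itself.
- look_for(thing, camera): "box" ([left, top, width, height] as shares, 0 to 1, of the picture: columns of its width, rows of its height, round what is visible of it).
- regions_of(thing, camera): "region" (420x560 bool, what is visible of it) and "box" ([left, top, width, height] as shares, 0 to 1, of the picture: columns of its width, rows of its height, round what is visible of it).
- landmark_of(thing, camera): "at" ([row, column] as shares, 0 to 1, of the picture: columns of its width, rows of its height: a listed point, or the origin of a listed thing).
The state is a dict: "clock": time; "joints": joint angles; "dq": joint speeds; "joint_efforts": joint torques, N m; "position": TCP position; "ee_rot": TCP orientation; "force": force on the tool from outside, world axes, zero at the start; "ft_torque": the same for the moment, N m; "width": opening from 0.0 (shut) to 1.0 (fully open); "gripper_force": force on a finger pad.
Only numpy, scipy, OpenCV 4.12 (cv2) and the standard library are available. Lean on these libraries where they do the work, as an engineer would, in place of code of your own. Each camera call takes 0.05 s, during which the arm holds its last target. There are 200 camera calls.

## Working session

There is one attempt and no reset: what is moved stays moved. The work goes in short steps, Python scripts to look and compute and a tool call to move; the robot and the scene stay as the last step left them, time stands still between calls to the robot, and variables do not carry over. Pictures are saved under pics/ and viewed, at most 10 in all, crops included, and the job is handed in when it is done.

Besides the shell and the picture viewer there is one more tool, called after "Call:" as a command line: name --argument value ..., lists and objects as JSON in quotes. jog_arm: Moves the arm, as the interface text tells. Scaled input: -1 to 1 covers 0.15 m each way for a shift and 2 pi rad each way for a turn. Its arguments: {"type":"object","properties":{"plan":{"type":"array","items":{"type":"object","properties":{"offset":{"type":"array","items":{"type":"number","minimum":-1,"maximum":1}},"twist":{"type":"array","items":{"type":"number","minimum":-1,"maximum":1}},"fingers":{"type":"number"}}}},"newtons":{"type":"number"}},"required":["plan"]}

```bash
ls; mkdir -p pics; python3 - <<'E'
from cell import *
import cv2
s=observe();print({k:s[k] for k in ('clock','position','ee_rot','width','force')})
for n in('scene','top'):
    im=get_image(n);cv2.imwrite(f'pics/{n}0.png',im[:,:,::-1]);c=calibration(n);print(n,c)
    for t in('block_a_mid','slope','slope_top_end','fence','end_stop'):
        print(t,[(round(d['conf'],2),[round(float(d['at'][0])*420,1),round(float(d['at'][1])*560,1)]) for d in landmark_of(t,n)])
E
```

```text
pics
{'clock': 0.0, 'position': array([ 0.14704683, -0.60695395,  0.24296139]), 'ee_rot': array([-3.11790915e+00, -3.72429479e-01,  5.53953317e-04]), 'width': 1.002205548472608, 'force': array([ 0.99775663, -0.03815309, -0.05119221])}
scene {'fov_y': 43.98009438717274, 'cx': 282.5288269584632, 'cy': 212.70564036994674, 'k1': 0.06355860541798353, 'position': array([1.35674585, 0.61929823, 0.90248892]), 'attitude': array([-1.10167357, -2.3159468 ,  1.08294856])}
block_a_mid [(0.71, [141.5, 229.6]), (0.68, [158.1, 221.9]), (0.5, [150.1, 188.3])]
slope [(0.69, [213.6, 344.7])]
slope_top_end [(0.83, [217.3, 320.9])]
fence [(0.97, [227.7, 367.4])]
end_stop [(0.57, [211.6, 363.6])]
top {'fov_y': 44.801610630397676, 'cx': 281.8770665029062, 'cy': 209.11857461780664, 'k1': 0.004810076211359605, 'position': array([0.43569113, 0.00947607, 1.54982906]), 'attitude': array([-2.19129376,  2.17191132, -0.12504948])}
block_a_mid [(0.78, [242.2, 423.2]), (0.61, [285.7, 411.4]), (0.57, [249.7, 392.8])]
slope [(0.58, [225.7, 230.1])]
slope_top_end [(0.83, [192.5, 232.0]), (0.64, [147.6, 280.5])]
fence [(0.72, [223.3, 207.1])]
end_stop []
```

View pics/scene0.png

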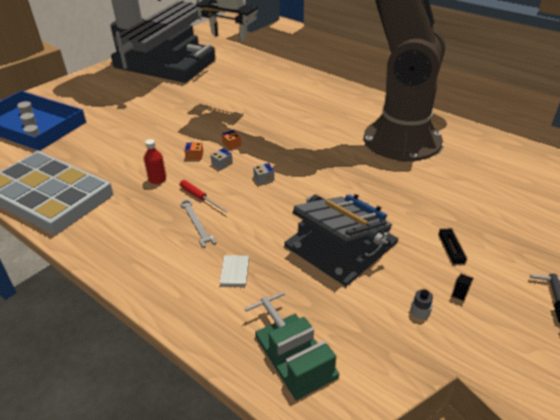

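View pics/top0.png

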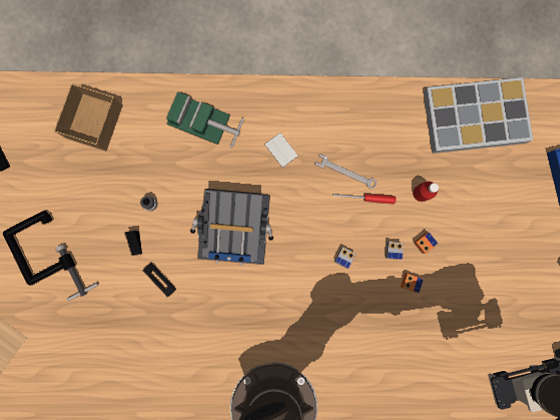

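Scene: grey blocks at about (row 158, col 221) and (173, 263). Top: grey blocks at (250, 394) and (257, 345), with two orange look-alikes beside them. The table is at (226, 235) in the top view. Next I'll magnify both.

```bash
cat > h.py <<'E'
import numpy as np, cv2
from scipy.spatial.transform import Rotation as R
from cell import *
def proj(n,P):
    c=calibration(n);f=210/np.tan(np.radians(c['fov_y'])/2)
    q=(np.atleast_2d(P)-c['position'])@R.from_rotvec(c['attitude']).as_matrix()
    s=q[:,:2]/q[:,2:];s=s*(1+c['k1']*(s**2).sum(1,keepdims=True))
    return s*f+[c['cx'],c['cy']]      # col,row
def onplane(n,uv,z):
    c=calibration(n);f=210/np.tan(np.radians(c['fov_y'])/2)
    d=(np.atleast_2d(uv)-[c['cx'],c['cy']])/f;s=d.copy()
    for _ in range(5): s=d/(1+c['k1']*(s**2).sum(1,keepdims=True))
    v=np.c_[s,np.ones(len(s))]@R.from_rotvec(c['attitude']).as_matrix().T
    return c['position']+v*((z-c['position'][2])/v[:,2])[:,None]
E
python3 - <<'E'
import cv2,numpy as np
t=cv2.imread('pics/top0.png');s=cv2.imread('pics/scene0.png')
a=cv2.resize(t[175:275,180:280],(400,400),interpolation=2)
b=cv2.resize(s[180:280,280:400],(400,333),interpolation=2)
c=cv2.resize(t[235:275,330:410],(400,200),interpolation=2)
d=cv2.resize(s[140:190,205:285],(400,250),interpolation=2)
o=np.zeros((600,800,3),np.uint8);o[:400,:400]=a;o[:333,400:]=b;o[400:600,:400]=c;o[340:590,400:]=d
cv2.imwrite('pics/crop0.png',o)
E
```

```text
(no output)
```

View pics/crop0.png

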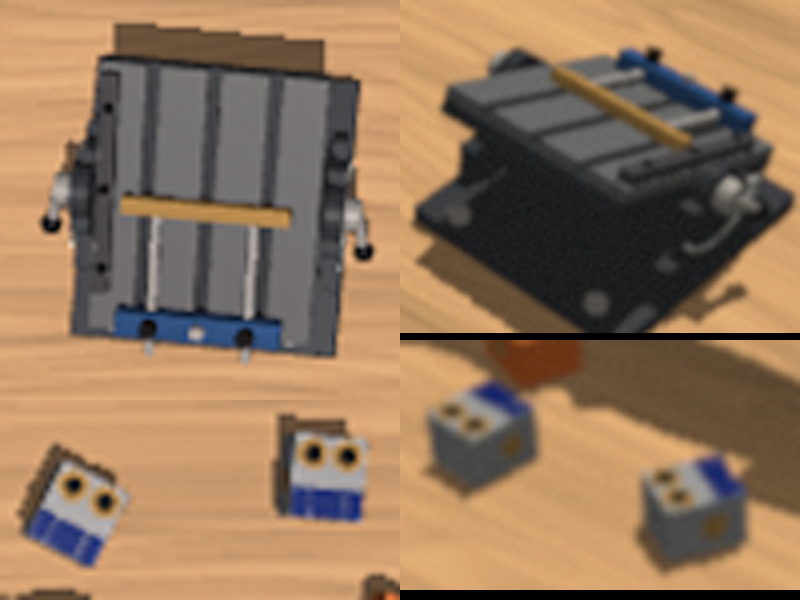

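```bash
cat >> h.py <<'E'
def frame(p):  # cx,cy,cz,yaw,tilt -> origin, axes as columns
    return np.array(p[:3]), (R.from_euler('z',p[3])*R.from_euler('y',-p[4])).as_matrix()
E
python3 - <<'E'
from h import *
from scipy.optimize import least_squares
T=lambda u,v:(180+u/4,175+v/4); S=lambda u,v:(280+(u-400)/3.333,180+v/3.333)
def model(p):
    xb,xc,yo=p[5:8]
    return [('top',(.1,.08,0),T(103,57),1),('top',(.1,-.08,0),T(333,78),1),
    ('scene',(.1,-.08,0),S(447,92),1),('scene',(.1,.08,0),S(632,185),1),
    ('top',(xb,.06+yo,.01),T(122,197),1),('top',(xb,-.06+yo,.01),T(291,210),1),
    ('top',(xc+.01,.06+yo,.016),T(118,308),1),('top',(xc+.01,-.06+yo,.016),T(282,322),1),
    ('top',(xc-.01,.06+yo,.016),T(115,332),1),('top',(xc-.01,-.06+yo,.016),T(280,347),1),
    ('scene',(xb,-.06+yo,.01),S(553,70),1),('scene',(xb,.06+yo,.01),S(684,147),1),
    ('top',(.095,.068,.01),T(118,73),1),
    ('scene',(0,0,0),(344.7,213.6),.4),('scene',(.1,0,0),(320.9,217.3),.6),('scene',(0,.068,0),(367.4,227.7),.6),
    ('top',(0,0,0),(230.1,225.7),.4),('top',(.1,0,0),(232,192.5),.6),('top',(0,.068,0),(207.1,223.3),.6)]
def res(p,full=0):
    o,A=frame(p);r=[]
    for n,q,uv,w in model(p): r.append(w*(proj(n,o+A@np.array(q))[0]-uv))
    if full:print(np.round(r,1).tolist())
    return np.r_[np.ravel(r),(p[2]-.10)/.01, p[7]/.003,(p[6]+.09)/.02]
f=least_squares(res,[.5,.13,.1,-.08,.45,0,-.09,0],loss='soft_l1')
print(f.x.round(4),np.degrees(f.x[3:5]));res(f.x,1)
cov=np.linalg.inv(f.jac.T@f.jac);print('sd',np.sqrt(np.diag(cov)).round(4))
M=lambda u,v:(330+u/5,235+(v-400)/5)
for nm,c in(('L',[(60,459),(128,492),(95,567),(25,533)]),('R',[(296,432),(367,438),(362,520),(290,518)])):
    P=onplane('top',[M(*q) for q in c],.036)[:,:2]
    d=(P[0]+P[1]-P[2]-P[3])/2;e=(P[0]+P[3]-P[1]-P[2])/2
    a=np.arctan2(d[1],d[0]);b=np.arctan2(-e[0],e[1])
    print(nm,P.mean(0).round(4),'len',np.linalg.norm(d).round(4),np.linalg.norm(e).round(4),'yaw',np.degrees([a,b]).round(1), 'scene px',proj('scene',[*P.mean(0),.036]))
E
```

```text
[ 5.272e-01  1.245e-01  8.990e-02 -7.360e-02  4.456e-01  2.600e-03
 -9.200e-02  4.000e-04] [-4.2152034  25.52833934]
[[-0.6, 0.7], [-1.0, 0.2], [0.3, -3.2], [-1.0, 0.5], [-0.1, -0.2], [-0.2, 0.1], [-0.4, -0.0], [0.1, -0.1], [0.1, 0.2], [0.1, -0.1], [-0.2, 0.0], [0.1, -1.1], [-0.7, -0.1], [-0.3, 0.7], [-0.3, 1.4], [-0.2, 0.3], [0.8, -0.1], [1.0, -0.1], [0.7, 0.1]]
sd [0.0017 0.0014 0.0021 0.0106 0.0325 0.0025 0.003  0.0017]
L [ 0.4382 -0.2087] len 0.0486 0.0453 yaw [-24.8 -25.4] scene px [[264.23005927 167.14887445]]
R [ 0.4606 -0.3589] len 0.05 0.0427 yaw [-4.5 -2.7] scene px [[221.45796142 152.38893221]]
```

```bash
python3 - <<'E'
from h import *
o=np.zeros((600,800,3),np.uint8)
p=[.5272,.1245,.0899,-.0736,.4456];xb=.0026
O,A=frame(p)
for k,(n,u0,v0,w,h) in enumerate((('top',190,178,72,88),('scene',285,190,112,66))):
    s=400/w if k==0 else 400/w
    s=5 if k==0 else 3.57
    s=min(400/w,600/h)
    im=cv2.imread(f'pics/{n}0.png')[v0:v0+h,u0:u0+w];im=cv2.resize(im,None,fx=s,fy=s,interpolation=cv2.INTER_CUBIC)
    def ln(q,col):
        uv=proj(n,O+np.array(q)@A.T);uv=((uv-[u0,v0]+.5)*s).astype(int)
        cv2.polylines(im,[uv.reshape(-1,1,2)],True,col,1)
    ln([(.1,.08,0),(.1,-.08,0),(-.1,-.08,0),(-.1,.08,0)],(0,255,0))
    ln([(.1,.08,-.022),(.1,-.08,-.022),(-.1,-.08,-.022),(-.1,.08,-.022)],(255,255,0))
    ln([(.095,.068,.01),(-.07,.068,.01),(-.07,.08,.01),(.095,.08,.01)],(0,0,255))
    ln([(xb,.06,.01),(xb,-.06,.01),(xb-.012,-.06,.01),(xb-.012,.06,.01)],(255,0,255))
    ln([(-.082,.06,.016),(-.082,-.06,.016),(-.102,-.06,.016),(-.102,.06,.016)],(255,255,255))
    o[:min(600,im.shape[0]),400*k:400*k+min(400,im.shape[1])]=im[:600,:400]
cv2.imwrite('pics/ov0.png',o)
E
```

```text
(no output)
```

View pics/ov0.png

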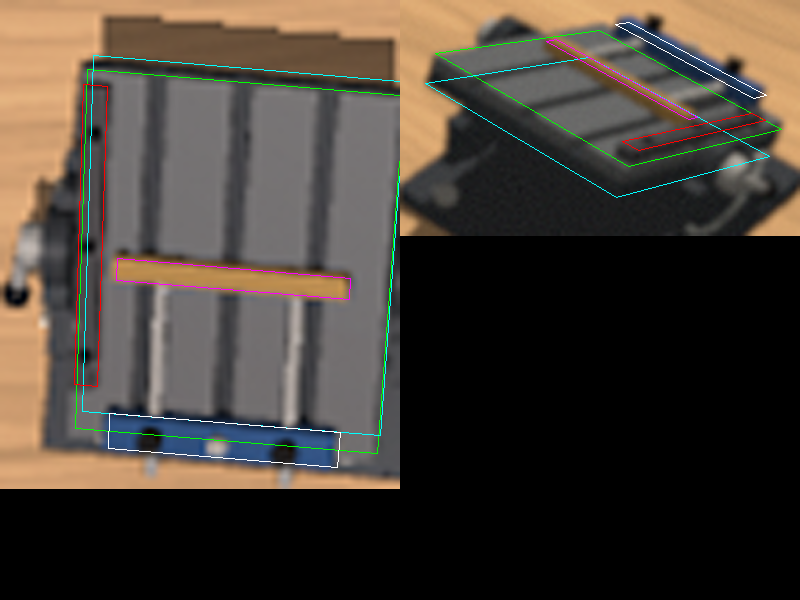

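Overlay: the bar at top (235, 275), the clamp and the fence match the picture. The uphill edge is off by 1–2 px, which is close enough. I'll set off.

```bash
cat >> h.py <<'E'
SL=[.5272,.1245,.0899,-.0736,.4456]
def down(yaw):  # tool y along yaw, z down
    y=np.array([np.cos(yaw),np.sin(yaw),0]);z=np.array([0,0,-1.]);return np.c_[np.cross(y,z),y,z]
def slope_rot():
    A=frame(SL)[1];return np.c_[A[:,1],A[:,0],-A[:,2]]
def go(pos,Rt):
    s=observe();C=R.from_rotvec(s['ee_rot'])
    o=C.inv().apply(np.array(pos)-s['position'])/.15;w=(C.inv()*R.from_matrix(Rt)).as_rotvec()/2/np.pi
    print('clk',s['clock'],'pos',s['position'].round(4),'off',o.round(3),'twist',w.round(4))
E
python3 -c "
from h import *
go([.4606,-.3589,.15],down(np.radians(-3.6)))"
```

```text
clk 0.6 pos [ 0.1472 -0.6074  0.2438] off [ 2.421 -1.118  0.625] twist [ 0.      0.     -0.2022]
```

Call:
jog_arm --plan '[{"offset": [0.4, -0.2, 0.1], "twist": [0, 0, -0.03], "fingers": 1}, {"offset": [0.8, -0.4, 0.2], "twist": [0, 0, -0.06], "fingers": 1}, {"offset": [1, -0.46, 0.2], "twist": [0, 0, -0.09], "fingers": 1}, {"offset": [1, -0.46, 0.2], "twist": [0, 0, -0.12], "fingers": 1}, {"offset": [1, -0.46, 0.2], "twist": [0, 0, -0.15], "fingers": 1}, {"offset": [1, -0.46, 0.2], "twist": [0, 0, -0.18], "fingers": 1}, {"offset": [1, -0.46, 0.2], "twist": [0, 0, -0.202], "fingers": 1}]'

```text
clock: 1.48
position: [0.2767, -0.5051, 0.2138]
ee_rot: [2.285, 2.155, -0.0]
force: [0.8, 0.5, -0.5]
width: 1.001
gripper_force: 0.0
```

```bash
python3 -c "
from h import *
go([.4606,-.3589,.15],down(np.radians(-3.6)));print(observe()['joints'].round(2))"
```

```text
clk 1.475 pos [ 0.2767 -0.5051  0.2138] off [1.045 1.167 0.425] twist [-0.      0.      0.0007]
[ 1.2   0.4  -0.3   1.72  0.14  1.04  0.79]
```

Call:
jog_arm --plan '[{"offset": [0.35, 0.35, 0.1], "twist": [0, 0, 0], "fingers": 1}, {"offset": [0.7, 0.7, 0.2], "twist": [0, 0, 0], "fingers": 1}, {"offset": [1, 1, 0.4], "twist": [0, 0, 0], "fingers": 1}, {"offset": [1, 1, 0.4], "twist": [0, 0, 0], "fingers": 1}, {"offset": [1, 1, 0.4], "twist": [0, 0, 0], "fingers": 1}]'

```text
clock: 2.1
position: [0.438, -0.3619, 0.1529]
ee_rot: [-2.284, -2.154, -0.002]
force: [-0.5, -0.2, -0.9]
width: 1.0
gripper_force: 0.0
```

```bash
python3 - <<'E'
from h import *
go([.4606,-.3589,.15],down(np.radians(-3.6)))
t=get_image('top');s=get_image('scene')
o=np.zeros((400,800,3),np.uint8)
for k,(n,im,u0,v0) in enumerate((('top',t,330,215),('scene',s,190,120))):
    c=cv2.resize(im[v0:v0+80,u0:u0+80,::-1],None,fx=5,fy=5,interpolation=2)
    for (x,y,a) in((.4382,-.2087,-25.1),(.4606,-.3589,-3.6)):
        A=R.from_euler('z',a,degrees=True).as_matrix()
        P=np.array([(25,22,36),(25,-22,36),(-25,-22,36),(-25,22,36)])/1000@A.T+[x,y,0]
        cv2.polylines(c,[((proj(n,P)-[u0,v0]+.5)*5).astype(int).reshape(-1,1,2)],True,(0,255,0),1)
    o[:,400*k:400*k+400]=c
cv2.imwrite('pics/c1.png',o)
E
```

```text
clk 2.1 pos [ 0.438  -0.3619  0.1529] off [0.029 0.149 0.019] twist [-0.     -0.0003  0.0007]
```

View pics/c1.png

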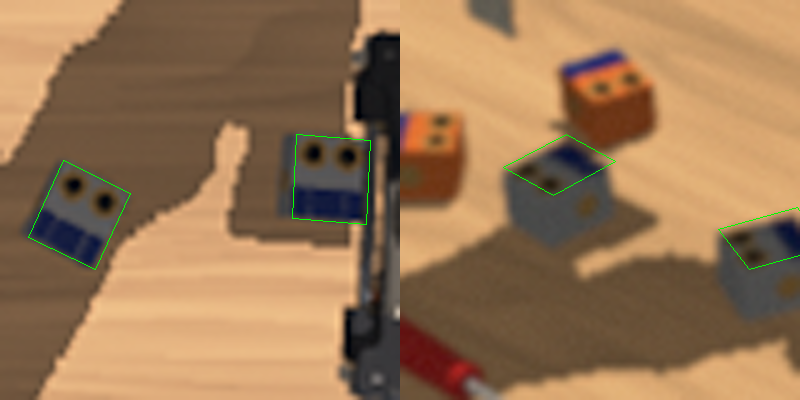

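Outlines match both grey blocks: top crop at (80, 215) and (332, 180). Descending onto the right block.

Call:
jog_arm --newtons 25 --plan '[{"offset": [0.03, 0.15, 0.02], "twist": [0, 0, 0], "fingers": 1}, {"offset": [0.03, 0.15, 0.02], "twist": [0, 0, 0], "fingers": 1}, {"offset": [0.03, 0.15, 0.3], "twist": [0, 0, 0], "fingers": 1}, {"offset": [0.03, 0.15, 0.6], "twist": [0, 0, 0], "fingers": 1}, {"offset": [0.03, 0.15, 0.82], "twist": [0, 0, 0], "fingers": 1}, {"offset": [0.03, 0.15, 0.82], "twist": [0, 0, 0], "fingers": 1}, {"offset": [0.03, 0.15, 0.82], "twist": [0, 0, 0], "fingers": 0.3}, {"offset": [0.03, 0.15, 0.82], "twist": [0, 0, 0], "fingers": 0.1}, {"offset": [0.03, 0.15, 0.82], "twist": [0, 0, 0], "fingers": -0.1}, {"offset": [0.03, 0.15, 0.82], "twist": [0, 0, 0], "fingers": -0.3}, {"offset": [0.03, 0.15, 0.82], "twist": [0, 0, 0], "fingers": -1}, {"offset": [0.03, 0.15, 0.82], "twist": [0, 0, 0], "fingers": -1}, {"offset": [0.03, 0.15, 0.82], "twist": [0, 0, 0], "fingers": -1}]'

```text
clock: 3.82
position: [0.4596, -0.362, 0.0313]
ee_rot: [2.29, 2.149, 0.001]
force: [1.3, 0.7, 6.0]
width: 0.534
gripper_force: 25.0
```

```bash
python3 - <<'E'
from h import *
s=observe();print(s['width']*92,s['gripper_force'],s['position'],s['force'])
O,A=frame(SL)
print(O+A@[.0026,0,.01], 'bar top edge'); 
for y in(.046-.006,.002-.006): print('above target',O+A@[.0026+.025+.015,y,.029+.03])
go(O+A@[.0426,.04,.059],slope_rot())
E
```

```text
49.12584598043731 24.950419664382935 [ 0.45963361 -0.36203999  0.03132246] [1.29772521 0.7141345  6.03040614]
[0.52524144 0.12464441 0.10004412] bar top edge
above target [0.54311736 0.16343495 0.16149935]
above target [0.53988188 0.11955407 0.16149935]
clk 3.825 pos [ 0.4596 -0.362   0.0313] off [ 3.531  0.334 -0.869] twist [-0.0707 -0.0003  0.0016]
```

Call:
jog_arm --plan '[{"offset": [0, 0, -0.2], "twist": [0, 0, 0], "fingers": -1}, {"offset": [0, 0, -0.5], "twist": [0, 0, 0], "fingers": -1}, {"offset": [0.1, 0, -0.8], "twist": [0, 0, 0], "fingers": -1}, {"offset": [0.4, 0, -1], "twist": [0, 0, 0], "fingers": -1}, {"offset": [0.7, 0.05, -1], "twist": [0, 0, 0], "fingers": -1}, {"offset": [1, 0.1, -1], "twist": [0, 0, 0], "fingers": -1}]'

```text
clock: 4.58
position: [0.4822, -0.2119, 0.1803]
ee_rot: [-2.291, -2.148, 0.002]
force: [0.8, 0.3, -4.9]
width: 0.54
gripper_force: 24.9
```

Call:
jog_arm --plan '[{"offset": [0.3, 0.05, -0.1], "twist": [-0.01, 0, 0], "fingers": -1}, {"offset": [0.6, 0.1, -0.2], "twist": [-0.03, 0, 0], "fingers": -1}, {"offset": [0.9, 0.15, -0.3], "twist": [-0.05, 0, 0], "fingers": -1}, {"offset": [1, 0.15, -0.3], "twist": [-0.07, 0, 0], "fingers": -1}, {"offset": [1, 0.15, -0.3], "twist": [-0.0707, 0, 0], "fingers": -1}]'

```text
clock: 5.2
position: [0.5113, -0.0637, 0.2235]
ee_rot: [2.032, 1.911, 0.425]
force: [0.0, 0.0, -5.4]
width: 0.54
gripper_force: 24.9
```

```bash
python3 - <<'E'
from h import *
O,A=frame(SL);print(observe()['width'],observe()['gripper_force'],observe()['force'])
go(O+A@[.0426,.035,.08],slope_rot())
E
```

```text
0.5403518563154399 24.94819611310959 [ 0.043291    0.03162246 -5.43447123]
clk 5.2 pos [ 0.5113 -0.0637  0.2235] off [ 1.492 -0.068  0.282] twist [-0.001  -0.0006  0.0019]
```

Call:
jog_arm --plan '[{"offset": [0.3, 0, 0], "twist": [-0.001, 0, 0.002], "fingers": -1}, {"offset": [0.6, -0.03, 0], "twist": [-0.001, 0, 0.002], "fingers": -1}, {"offset": [0.9, -0.05, 0], "twist": [-0.001, 0, 0.002], "fingers": -1}, {"offset": [1, -0.06, 0], "twist": [-0.001, 0, 0.002], "fingers": -1}]'

```text
clock: 5.7
position: [0.5168, 0.0875, 0.2213]
ee_rot: [2.04, 1.894, 0.437]
force: [0.2, -1.2, -5.3]
width: 0.546
gripper_force: 25.0
```

Call:
jog_arm --plan '[{"offset": [0.25, 0, 0.05], "twist": [0, 0, 0], "fingers": -1}, {"offset": [0.47, 0, 0.1], "twist": [0, 0, 0], "fingers": -1}, {"offset": [0.47, 0, 0.15], "twist": [0, 0, 0], "fingers": -1}, {"offset": [0.47, 0, 0.15], "twist": [0, 0, 0], "fingers": -1}]'

```text
clock: 6.2
position: [0.5317, 0.1533, 0.2005]
ee_rot: [2.043, 1.89, 0.433]
force: [-0.4, -1.0, -5.6]
width: 0.543
gripper_force: 25.0
```

```bash
python3 - <<'E'
from h import *
O,A=frame(SL);s=observe();print(s['force'],(A.T@(s['position']-O)).round(4))
go(O+A@[.0426,.035,.045],slope_rot())
o=np.zeros((600,800,3),np.uint8)
for k,(n,u0,v0) in enumerate((('top',195,175),('scene',290,170))):
    c=cv2.resize(get_image(n)[v0:v0+100,u0:u0+100,::-1],None,fx=4,fy=4,interpolation=2);o[:400,400*k:400*k+400]=c
cv2.imwrite('pics/c2.png',o[:400])
E
```

```text
[-0.44019539 -0.97979485 -5.63435077] [0.0498 0.0291 0.0988]
clk 6.2 pos [0.5317 0.1533 0.2005] off [ 0.039 -0.049  0.359] twist [ 0.0003 -0.0002 -0.0007]
```

View pics/c2.png

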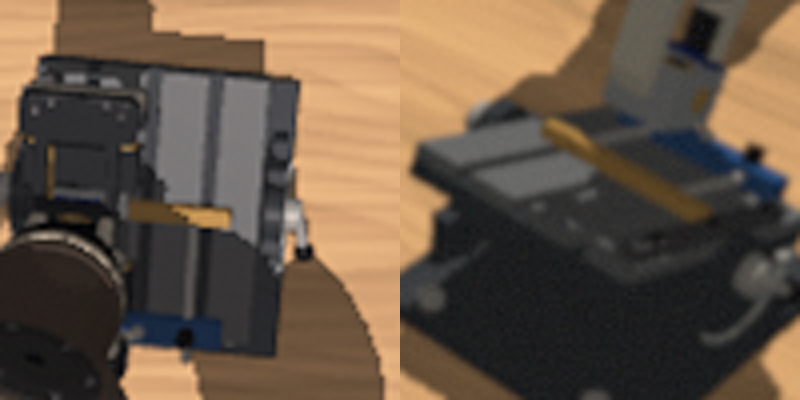

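The picture shows the block held over the plate, uphill of the bar: scene crop at (690, 90), with the bar at (640, 170). Lowering now.

Call:
jog_arm --plan '[{"offset": [0.03, -0.04, 0.1], "twist": [0, 0, 0], "fingers": -1}, {"offset": [0.03, -0.04, 0.2], "twist": [0, 0, 0], "fingers": -1}, {"offset": [0.03, -0.04, 0.3], "twist": [0, 0, 0], "fingers": -1}, {"offset": [0.03, -0.04, 0.36], "twist": [0, 0, 0], "fingers": -1}, {"offset": [0.03, -0.04, 0.38], "twist": [0, 0, 0], "fingers": -1}, {"offset": [0.03, -0.04, 0.4], "twist": [0, 0, 0], "fingers": -1}]'

```text
clock: 7.05
position: [0.5531, 0.1581, 0.1457]
ee_rot: [2.041, 1.89, 0.44]
force: [-0.5, -0.1, -5.6]
width: 0.544
gripper_force: 25.0
```

Call:
jog_arm --plan '[{"offset": [0, 0, 0.01], "twist": [0, 0, 0], "fingers": -1}, {"offset": [0, 0, 0.02], "twist": [0, 0, 0], "fingers": -1}, {"offset": [0, 0, 0.02], "twist": [0, 0, 0], "fingers": -1}]'

```text
clock: 7.42
position: [0.5542, 0.1582, 0.1427]
ee_rot: [2.041, 1.89, 0.439]
force: [-0.2, -1.0, -4.8]
width: 0.541
gripper_force: 25.0
```

Call:
jog_arm --plan '[{"offset": [0, 0, 0.01], "twist": [0, 0, 0], "fingers": -1}, {"offset": [0, 0, 0.015], "twist": [0, 0, 0], "fingers": -1}, {"offset": [0, 0, 0.015], "twist": [0, 0, 0], "fingers": -1}]'

```text
clock: 7.8
position: [0.5551, 0.1585, 0.1413]
ee_rot: [2.04, 1.89, 0.44]
force: [-5.9, -0.4, 4.8]
width: 0.543
gripper_force: 25.0
```

```bash
cat >> h.py <<'E'
def st():
    O,A=frame(SL);s=observe();print('clk',s['clock'],'slope tcp mm',(A.T@(s['position']-O)*1000).round(1),'F slope',(A.T@s['force']).round(2),'T tool',R.from_rotvec(s['ee_rot']).inv().apply(s['ft_torque']).round(2),'w',s['width']*92,s['gripper_force'])
E
python3 -c "
from h import *
st()"
```

```text
clk 7.8 slope tcp mm [45.1 35.9 35.5] F slope [-3.22 -0.81  6.88] T tool [ 1.41 -0.3  -0.06] w 49.93922873824028 24.994621574878693
```

Call:
jog_arm --plan '[{"offset": [0, 0, -0.01], "twist": [0, 0, 0], "fingers": -1}, {"offset": [0, 0, -0.015], "twist": [0, 0, 0], "fingers": -1}, {"offset": [0, 0, -0.015], "twist": [0, 0, 0], "fingers": -1}]'

```text
clock: 8.18
position: [0.5542, 0.1581, 0.1426]
ee_rot: [2.041, 1.89, 0.439]
force: [0.8, -0.4, -5.1]
width: 0.546
gripper_force: 25.0
```

```bash
python3 -c "
from h import *
st()"
```

```text
clk 8.175 slope tcp mm [44.8 35.4 37. ] F slope [-1.44 -0.35 -4.93] T tool [ 0.93 -0.03 -0.  ] w 50.24598305784318 24.966389536857605
```

Call:
jog_arm --plan '[{"offset": [0, -0.03, 0.003], "twist": [0, 0, 0], "fingers": -1}, {"offset": [0, -0.06, 0.003], "twist": [0, 0, 0], "fingers": -1}, {"offset": [0, -0.08, 0.003], "twist": [0, 0, 0], "fingers": -1}, {"offset": [0, -0.09, 0.003], "twist": [0, 0, 0], "fingers": -1}, {"offset": [0, -0.09, 0.003], "twist": [0, 0, 0], "fingers": -1}]'

```text
clock: 8.8
position: [0.5423, 0.1592, 0.1365]
ee_rot: [2.041, 1.891, 0.439]
force: [-0.2, 0.3, -5.3]
width: 0.544
gripper_force: 25.0
```

```bash
python3 -c "
from h import *
st()"
```

```text
clk 8.8 slope tcp mm [31.3 35.7 36.6] F slope [-2.48  0.27 -4.71] T tool [ 0.92 -0.04  0.01] w 50.08901717982108 24.966231286525726
```

Call:
jog_arm --plan '[{"offset": [0, -0.006, 0], "twist": [0, 0, 0], "fingers": -1}, {"offset": [0, -0.012, 0], "twist": [0, 0, 0], "fingers": -1}, {"offset": [0, -0.012, 0], "twist": [0, 0, 0], "fingers": -1}]'

```text
clock: 9.18
position: [0.5421, 0.1592, 0.1366]
ee_rot: [2.04, 1.888, 0.441]
force: [5.2, -0.7, -3.3]
width: 0.544
gripper_force: 25.0
```

```bash
python3 -c "
from h import *
st()"
```

```text
clk 9.175 slope tcp mm [31.2 35.7 36.8] F slope [ 3.33 -0.32 -5.24] T tool [-0.42 -0.16 -0.12] w 50.05084354371591 24.956002235412598
```

Call:
jog_arm --plan '[{"offset": [0, 0.01, 0], "twist": [0, 0, 0], "fingers": -1}, {"offset": [0.02, 0.01, 0], "twist": [0, 0, 0], "fingers": -1}, {"offset": [0.03, 0.01, 0], "twist": [0, 0, 0], "fingers": -1}, {"offset": [0.03, 0.01, 0], "twist": [0, 0, 0], "fingers": -1}]'

```text
clock: 9.68
position: [0.5426, 0.164, 0.1364]
ee_rot: [2.04, 1.891, 0.44]
force: [3.7, -0.6, -3.6]
width: 0.542
gripper_force: 25.0
```

```bash
python3 -c "
from h import *
st()"
```

```text
clk 9.675 slope tcp mm [31.3 40.6 36.6] F slope [ 1.8  -0.33 -4.79] T tool [ 0.05  0.03 -0.06] w 49.89129151727557 24.961296916007996
```

Call:
jog_arm --plan '[{"offset": [0.006, 0, 0], "twist": [0, 0, 0], "fingers": -1}, {"offset": [0.012, 0, 0], "twist": [0, 0, 0], "fingers": -1}, {"offset": [0.012, 0, 0], "twist": [0, 0, 0], "fingers": -1}]'

```text
clock: 10.05
position: [0.5426, 0.1645, 0.1363]
ee_rot: [2.041, 1.889, 0.438]
force: [2.7, -4.4, -2.3]
width: 0.54
gripper_force: 25.0
```

```bash
python3 -c "
from h import *
st()"
```

```text
clk 10.05 slope tcp mm [31.2 41.  36.5] F slope [ 1.71 -4.23 -3.32] T tool [-0.18 -0.87 -0.09] w 49.70322701100551 24.95513767004013
```

Call:
jog_arm --newtons 10 --plan '[{"offset": [0, 0, 0.004], "twist": [0, 0, 0], "fingers": -1}, {"offset": [0, 0, 0.008], "twist": [0, 0, 0], "fingers": -1}, {"offset": [0, 0, 0.01], "twist": [0, 0, 0], "fingers": -1}, {"offset": [0, 0, 0.01], "twist": [0, 0, 0], "fingers": -1}]'

```text
clock: 10.55
position: [0.5433, 0.1648, 0.1355]
ee_rot: [2.041, 1.889, 0.439]
force: [-2.5, -4.9, 7.1]
width: 0.545
gripper_force: 10.0
```

```bash
python3 -c "
from h import *
st()"
```

```text
clk 10.55 slope tcp mm [31.4 41.4 35.5] F slope [ 1.1  -5.11  7.29] T tool [ 0.18 -1.04  0.04] w 50.15621594757132 10.031339228153229
```

Call:
jog_arm --newtons 4 --plan '[{"offset": [0, 0, -0.005], "twist": [0, 0, 0], "fingers": -1}, {"offset": [0, 0, -0.005], "twist": [0, 0, 0], "fingers": -1}, {"offset": [0, 0, -0.005], "twist": [0, 0, 0], "fingers": 0.14}, {"offset": [0, 0, -0.005], "twist": [0, 0, 0], "fingers": 0.2}, {"offset": [0, 0, -0.005], "twist": [0, 0, 0], "fingers": 0.3}, {"offset": [0, 0, -0.005], "twist": [0, 0, 0], "fingers": 0.4}, {"offset": [0, 0, -0.005], "twist": [0, 0, 0], "fingers": 0.4}]'

```text
clock: 11.42
position: [0.5427, 0.1655, 0.1355]
ee_rot: [2.041, 1.891, 0.439]
force: [0.1, -0.2, 0.5]
width: 0.697
gripper_force: 0.0
```

```bash
python3 -c "
from h import *
st()"
```

```text
clk 11.425 slope tcp mm [30.9 42.  35.8] F slope [ 0.35 -0.19  0.42] T tool [ 0.43 -0.04 -0.07] w 64.10318485843194 0.0
```

Call:
jog_arm --plan '[{"offset": [0, 0, -0.1], "twist": [0, 0, 0], "fingers": 0.5}, {"offset": [0, 0, -0.3], "twist": [0, 0, 0], "fingers": 0.5}, {"offset": [0, 0, -0.6], "twist": [0, 0, 0], "fingers": 0.7}, {"offset": [-0.3, 0, -0.8], "twist": [0, 0, 0], "fingers": 1}, {"offset": [-0.6, 0, -0.9], "twist": [0, 0, 0], "fingers": 1}, {"offset": [-0.9, 0, -0.9], "twist": [0, 0, 0], "fingers": 1}, {"offset": [-0.9, 0, -0.9], "twist": [0, 0, 0], "fingers": 1}]'

```text
clock: 12.3
position: [0.4733, 0.0309, 0.2565]
ee_rot: [2.045, 1.884, 0.436]
force: [0.7, 0.1, -0.8]
width: 1.0
gripper_force: 0.0
```

```bash
python3 - <<'E'
from h import *
st();go([.4382,-.2087,.15],down(np.radians(-25.1)))
o=np.zeros((400,800,3),np.uint8)
O,A=frame(SL);O=O+A@[.0036,0,.004]
for k,(n,u0,v0) in enumerate((('top',195,175),('scene',300,180))):
    c=cv2.resize(get_image(n)[v0:v0+80,u0:u0+80,::-1],None,fx=5,fy=5,interpolation=2)
    P=O+np.array([(52.6,66,36),(52.6,22,36),(2.6,22,36),(2.6,66,36)])/1000@A.T
    cv2.polylines(c,[((proj(n,P)-[u0,v0]+.5)*5).astype(int).reshape(-1,1,2)],True,(0,255,0),1)
    o[:400,400*k:400*k+400]=c
cv2.imwrite('pics/c3.png',o)
E
```

```text
clk 12.3 slope tcp mm [ 29.5 -97.3 170.5] F slope [ 0.27  0.2  -0.99] T tool [ 0.47 -0.09  0.06] w 91.96520530176484 0.0
clk 12.3 pos [0.4733 0.0309 0.2565] off [-1.614 -0.399  0.587] twist [ 0.0708 -0.0135  0.0557]
```

View pics/c3.png

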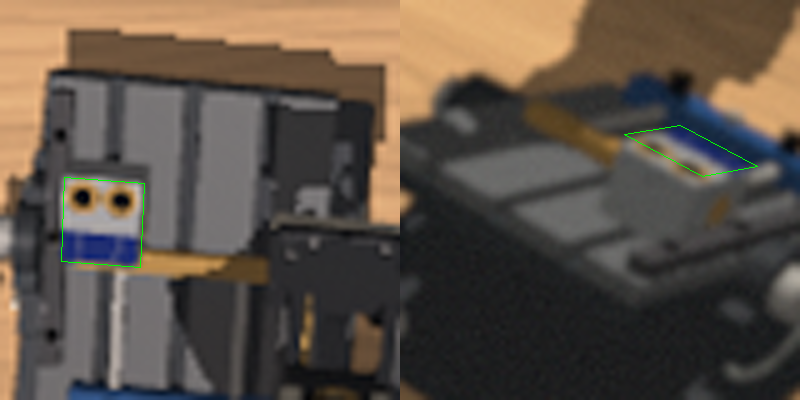

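The picture shows block 1 resting on the bar beside the fence, matching the predicted outline (top crop at (105, 220)), with its ports uphill. Now the second block.

Call:
jog_arm --plan '[{"offset": [-0.3, -0.05, 0], "twist": [0.015, -0.003, 0.012], "fingers": 1}, {"offset": [-0.6, -0.1, 0.1], "twist": [0.03, -0.006, 0.024], "fingers": 1}, {"offset": [-0.9, -0.2, 0.2], "twist": [0.045, -0.009, 0.036], "fingers": 1}, {"offset": [-1, -0.25, 0.3], "twist": [0.06, -0.012, 0.048], "fingers": 1}, {"offset": [-1, -0.25, 0.35], "twist": [0.0708, -0.0135, 0.0557], "fingers": 1}, {"offset": [-1, -0.25, 0.35], "twist": [0.0708, -0.0135, 0.0557], "fingers": 1}]'

```text
clock: 13.15
position: [0.4532, -0.1127, 0.191]
ee_rot: [-2.643, -1.695, 0.0]
force: [0.1, 0.4, 0.0]
width: 1.002
gripper_force: 0.0
```

```bash
python3 -c "
from h import *
go([.4382,-.2087,.12],down(np.radians(-25.1)))"
```

```text
clk 13.15 pos [ 0.4532 -0.1127  0.191 ] off [-0.624  0.177  0.473] twist [-0.0003 -0.0002  0.0013]
```

Call:
jog_arm --plan '[{"offset": [-0.3, 0.09, 0.2], "twist": [0, 0, 0.001], "fingers": 1}, {"offset": [-0.624, 0.177, 0.4], "twist": [0, 0, 0.001], "fingers": 1}, {"offset": [-0.624, 0.177, 0.473], "twist": [0, 0, 0.001], "fingers": 1}, {"offset": [-0.624, 0.177, 0.473], "twist": [0, 0, 0.001], "fingers": 1}]'

```text
clock: 13.65
position: [0.4366, -0.2085, 0.1207]
ee_rot: [-2.649, -1.687, -0.001]
force: [-0.1, 0.1, 0.4]
width: 1.002
gripper_force: 0.0
```

```bash
python3 -c "
from h import *
go([.4382,-.2087,.031],down(np.radians(-25.1)))"
```

```text
clk 13.65 pos [ 0.4366 -0.2085  0.1207] off [0.003 0.011 0.598] twist [-0.0001 -0.0002  0.0003]
```

Call:
jog_arm --newtons 25 --plan '[{"offset": [0, 0.01, 0.2], "twist": [0, 0, 0], "fingers": 1}, {"offset": [0, 0.01, 0.4], "twist": [0, 0, 0], "fingers": 1}, {"offset": [0, 0.01, 0.58], "twist": [0, 0, 0], "fingers": 1}, {"offset": [0, 0.01, 0.6], "twist": [0, 0, 0], "fingers": 1}, {"offset": [0, 0.01, 0.6], "twist": [0, 0, 0], "fingers": 0.3}, {"offset": [0, 0.01, 0.6], "twist": [0, 0, 0], "fingers": 0.1}, {"offset": [0, 0.01, 0.6], "twist": [0, 0, 0], "fingers": -0.1}, {"offset": [0, 0.01, 0.6], "twist": [0, 0, 0], "fingers": -0.3}, {"offset": [0, 0.01, 0.6], "twist": [0, 0, 0], "fingers": -1}, {"offset": [0, 0.01, 0.6], "twist": [0, 0, 0], "fingers": -1}, {"offset": [0, 0.01, 0.6], "twist": [0, 0, 0], "fingers": -1}]'

```text
clock: 15.02
position: [0.4384, -0.2106, 0.0312]
ee_rot: [-2.651, -1.685, -0.001]
force: [-0.5, 0.2, 5.0]
width: 0.547
gripper_force: 24.7
```

Call:
jog_arm --plan '[{"offset": [0, 0, -0.2], "twist": [0, 0, 0], "fingers": -1}, {"offset": [0, 0, -0.5], "twist": [0, 0, 0], "fingers": -1}, {"offset": [0, 0, -0.8], "twist": [0, 0, 0], "fingers": -1}, {"offset": [0, 0, -1], "twist": [0, 0, 0], "fingers": -1}, {"offset": [0, 0, -1], "twist": [0, 0, 0], "fingers": -1}]'

```text
clock: 15.65
position: [0.4388, -0.2109, 0.1822]
ee_rot: [2.65, 1.684, 0.003]
force: [-0.2, -0.2, -6.4]
width: 0.546
gripper_force: 24.8
```

```bash
sed -i 's/^SL=.*/SL=[.5272,.1245,.0899,-.0736,.4456]\n_O,_A=frame(SL);SL[:3]=list(_O+_A@[.0036,0,.0042])/' h.py; python3 - <<'E'
from h import *
st();O,A=frame(SL)
go(O+A@[.0426,-.018,.105],slope_rot())
E
```

```text
clk 15.65 slope tcp mm [ -21.1 -341.   106.4] F slope [-2.97 -0.25 -5.71] T tool [-0.08 -0.03  0.11] w 50.23541360491843 24.75274085998535
clk 15.65 pos [ 0.4388 -0.2109  0.1822] off [ 2.15  -0.407 -0.174] twist [-0.0697  0.0129 -0.0572]
```

Call:
jog_arm --plan '[{"offset": [0.25, -0.05, -0.1], "twist": [-0.015, 0.003, -0.012], "fingers": -1}, {"offset": [0.5, -0.1, -0.2], "twist": [-0.03, 0.006, -0.024], "fingers": -1}, {"offset": [0.8, -0.2, -0.3], "twist": [-0.045, 0.009, -0.036], "fingers": -1}, {"offset": [0.95, -0.3, -0.35], "twist": [-0.06, 0.012, -0.048], "fingers": -1}, {"offset": [0.95, -0.3, -0.35], "twist": [-0.0697, 0.0129, -0.0572], "fingers": -1}, {"offset": [0.95, -0.3, -0.35], "twist": [-0.0697, 0.0129, -0.0572], "fingers": -1}]'

```text
clock: 16.4
position: [0.455, -0.0625, 0.231]
ee_rot: [2.045, 1.9, 0.423]
force: [0.1, -0.3, -5.6]
width: 0.546
gripper_force: 24.9
```

```bash
python3 - <<'E'
from h import *
st();O,A=frame(SL)
go(O+A@[.0426,-.018,.09],slope_rot())
E
```

```text
clk 16.4 slope tcp mm [   4.7 -191.8  148.2] F slope [-2.28 -0.25 -5.12] T tool [ 0.98 -0.07 -0.04] w 50.21152905885803 24.890161156654358
clk 16.4 pos [ 0.455  -0.0625  0.231 ] off [1.158 0.256 0.387] twist [-0.0013 -0.0002 -0.    ]
```

Call:
jog_arm --plan '[{"offset": [0.3, 0.06, 0], "twist": [-0.001, 0, 0], "fingers": -1}, {"offset": [0.6, 0.12, 0], "twist": [-0.001, 0, 0], "fingers": -1}, {"offset": [0.85, 0.2, 0.1], "twist": [-0.001, 0, 0], "fingers": -1}, {"offset": [1, 0.25, 0.2], "twist": [-0.001, 0, 0], "fingers": -1}, {"offset": [1, 0.25, 0.3], "twist": [-0.001, 0, 0], "fingers": -1}, {"offset": [1, 0.25, 0.3], "twist": [-0.001, 0, 0], "fingers": -1}]'

```text
clock: 17.15
position: [0.5214, 0.0825, 0.2067]
ee_rot: [2.042, 1.894, 0.428]
force: [-0.0, -0.6, -6.2]
width: 0.544
gripper_force: 24.9
```

```bash
python3 - <<'E'
from h import *
st();O,A=frame(SL)
go(O+A@[.042,-.016,.036],slope_rot())
E
```

```text
clk 17.15 slope tcp mm [ 44.3 -42.3 102.4] F slope [-2.63 -0.61 -5.56] T tool [ 1.03 -0.05  0.  ] w 50.030340215711355 24.934791326522827
clk 17.15 pos [0.5214 0.0825 0.2067] off [ 0.175 -0.015  0.442] twist [-0.0003  0.0001 -0.0003]
```

Call:
jog_arm --plan '[{"offset": [0.17, -0.015, 0.1], "twist": [0, 0, 0], "fingers": -1}, {"offset": [0.17, -0.015, 0.2], "twist": [0, 0, 0], "fingers": -1}, {"offset": [0.17, -0.015, 0.3], "twist": [0, 0, 0], "fingers": -1}, {"offset": [0.17, -0.015, 0.4], "twist": [0, 0, 0], "fingers": -1}, {"offset": [0.17, -0.015, 0.44], "twist": [0, 0, 0], "fingers": -1}, {"offset": [0.17, -0.015, 0.45], "twist": [0, 0, 0], "fingers": -1}, {"offset": [0.17, -0.015, 0.455], "twist": [0, 0, 0], "fingers": -1}, {"offset": [0.17, -0.015, 0.455], "twist": [0, 0, 0], "fingers": -1}]'

```text
clock: 18.15
position: [0.5514, 0.1067, 0.1472]
ee_rot: [2.037, 1.892, 0.434]
force: [0.5, 0.1, -5.5]
width: 0.542
gripper_force: 24.9
```

```bash
python3 - <<'E'
from h import *
st();O,A=frame(SL)
go(O+A@[.030,-.010,.0325],slope_rot())
E
```

```text
clk 18.15 slope tcp mm [ 44.  -16.   36.5] F slope [-1.93  0.17 -5.14] T tool [ 0.92 -0.05 -0.11] w 49.84887967429276 24.934646487236023
clk 18.15 pos [0.5514 0.1067 0.1472] off [ 0.04  -0.094  0.027] twist [ 0.0007 -0.0002 -0.    ]
```

Call:
jog_arm --plan '[{"offset": [0.01, -0.02, 0.01], "twist": [0, 0, 0], "fingers": -1}, {"offset": [0.02, -0.04, 0.02], "twist": [0, 0, 0], "fingers": -1}, {"offset": [0.03, -0.06, 0.025], "twist": [0, 0, 0], "fingers": -1}, {"offset": [0.04, -0.08, 0.025], "twist": [0, 0, 0], "fingers": -1}, {"offset": [0.04, -0.09, 0.025], "twist": [0, 0, 0], "fingers": -1}, {"offset": [0.04, -0.09, 0.025], "twist": [0, 0, 0], "fingers": -1}]'

```text
clock: 18.9
position: [0.5411, 0.1137, 0.1375]
ee_rot: [2.037, 1.894, 0.434]
force: [-1.2, 1.0, -2.6]
width: 0.542
gripper_force: 24.9
```

```bash
python3 -c "
from h import *
st()"
```

```text
clk 18.9 slope tcp mm [30.1 -9.8 32.5] F slope [-2.24  0.86 -1.78] T tool [ 1.06  0.06 -0.01] w 49.83788940761022 24.936115443706512
```

Call:
jog_arm --plan '[{"offset": [0, -0.007, 0], "twist": [0, 0, 0], "fingers": -1}, {"offset": [0, -0.014, 0], "twist": [0, 0, 0], "fingers": -1}, {"offset": [0, -0.014, 0], "twist": [0, 0, 0], "fingers": -1}]'

```text
clock: 19.27
position: [0.5395, 0.1136, 0.1368]
ee_rot: [2.037, 1.893, 0.434]
force: [-1.6, 0.9, -0.7]
width: 0.544
gripper_force: 24.9
```

```bash
python3 -c "
from h import *
st()"
```

```text
clk 19.275 slope tcp mm [ 28.4 -10.   32.5] F slope [-1.81  0.8   0.07] T tool [0.93 0.07 0.03] w 50.025649830541354 24.93931084871292
```

Call:
jog_arm --plan '[{"offset": [0, -0.005, -0.003], "twist": [0, 0, 0], "fingers": -1}, {"offset": [0, -0.01, -0.003], "twist": [0, 0, 0], "fingers": -1}, {"offset": [0, -0.01, -0.003], "twist": [0, 0, 0], "fingers": -1}]'

```text
clock: 19.65
position: [0.5383, 0.1135, 0.1366]
ee_rot: [2.037, 1.892, 0.434]
force: [3.4, -1.7, -4.1]
width: 0.538
gripper_force: 24.9
```

```bash
python3 -c "
from h import *
st()"
```

```text
clk 19.65 slope tcp mm [ 27.2 -10.1  32.8] F slope [ 1.42 -1.41 -5.26] T tool [-0.02 -0.07 -0.12] w 49.479662008511426 24.926785826683044
```

Call:
jog_arm --plan '[{"offset": [0, 0.006, 0], "twist": [0, 0, 0], "fingers": -1}, {"offset": [0.02, 0.006, 0], "twist": [0, 0, 0], "fingers": -1}, {"offset": [0.035, 0.006, 0], "twist": [0, 0, 0], "fingers": -1}, {"offset": [0.04, 0.006, 0], "twist": [0, 0, 0], "fingers": -1}, {"offset": [0.04, 0.006, 0], "twist": [0, 0, 0], "fingers": -1}]'

```text
clock: 20.27
position: [0.5389, 0.1198, 0.1366]
ee_rot: [2.037, 1.894, 0.434]
force: [0.9, 0.8, -5.1]
width: 0.54
gripper_force: 24.9
```

```bash
python3 -c "
from h import *
st()"
```

```text
clk 20.275 slope tcp mm [27.4 -3.8 32.8] F slope [-1.45  0.91 -4.96] T tool [0.75 0.04 0.04] w 49.71965542851416 24.933276772499084
```

Call:
jog_arm --plan '[{"offset": [0.006, 0, 0], "twist": [0, 0, 0], "fingers": -1}, {"offset": [0.012, 0, 0], "twist": [0, 0, 0], "fingers": -1}, {"offset": [0.012, 0, 0], "twist": [0, 0, 0], "fingers": -1}]'

```text
clock: 20.65
position: [0.539, 0.1215, 0.1366]
ee_rot: [2.037, 1.893, 0.433]
force: [-0.1, 0.4, -5.4]
width: 0.543
gripper_force: 24.9
```

```bash
python3 -c "
from h import *
st()"
```

```text
clk 20.65 slope tcp mm [27.4 -2.1 32.8] F slope [-2.42  0.37 -4.88] T tool [ 0.85  0.02 -0.02] w 49.91510470026892 24.933924078941345
```

Call:
jog_arm --plan '[{"offset": [0.006, 0, 0], "twist": [0, 0, 0], "fingers": -1}, {"offset": [0.012, 0, 0], "twist": [0, 0, 0], "fingers": -1}, {"offset": [0.012, 0, 0], "twist": [0, 0, 0], "fingers": -1}]'

```text
clock: 21.02
position: [0.5392, 0.1228, 0.1366]
ee_rot: [2.037, 1.893, 0.433]
force: [0.6, -2.1, -5.4]
width: 0.546
gripper_force: 24.9
```

```bash
python3 -c "
from h import *
st()"
```

```text
clk 21.025 slope tcp mm [27.4 -0.8 32.8] F slope [-1.62 -2.03 -5.18] T tool [ 0.92 -0.38 -0.03] w 50.18706856181432 24.92751270532608
```

Call:
jog_arm --plan '[{"offset": [0.006, 0, 0], "twist": [0, 0, 0], "fingers": -1}, {"offset": [0.01, 0, 0], "twist": [0, 0, 0], "fingers": -1}, {"offset": [0.01, 0, 0], "twist": [0, 0, 0], "fingers": -1}]'

```text
clock: 21.4
position: [0.5392, 0.123, 0.1366]
ee_rot: [2.038, 1.891, 0.43]
force: [-1.1, -5.8, -4.4]
width: 0.543
gripper_force: 24.9
```

```bash
python3 -c "
from h import *
st()"
```

```text
clk 21.4 slope tcp mm [27.4 -0.6 32.7] F slope [-2.53 -5.9  -3.65] T tool [ 0.83 -1.23 -0.13] w 49.9729278794871 24.92499142885208
```

Call:
jog_arm --newtons 10 --plan '[{"offset": [-0.003, -0.005, 0.004], "twist": [0, 0, 0], "fingers": -1}, {"offset": [-0.003, -0.01, 0.008], "twist": [0, 0, 0], "fingers": -1}, {"offset": [-0.003, -0.01, 0.01], "twist": [0, 0, 0], "fingers": -1}, {"offset": [-0.003, -0.01, 0.01], "twist": [0, 0, 0], "fingers": -1}]'

```text
clock: 21.9
position: [0.5396, 0.1235, 0.1359]
ee_rot: [2.037, 1.89, 0.434]
force: [-2.6, -6.8, 5.7]
width: 0.55
gripper_force: 10.0
```

```bash
python3 -c "
from h import *
st()"
```

```text
clk 21.9 slope tcp mm [27.5 -0.1 31.9] F slope [ 0.57 -6.94  6.04] T tool [ 0.36 -1.2   0.1 ] w 50.58818887161454 10.018633604049683
```

Block 2 is in contact with the plate, the bar and block 1. Releasing it.

Call:
jog_arm --newtons 4 --plan '[{"offset": [-0.005, 0, -0.005], "twist": [0, 0, 0], "fingers": -1}, {"offset": [-0.005, 0, -0.005], "twist": [0, 0, 0], "fingers": -1}, {"offset": [-0.005, 0, -0.005], "twist": [0, 0, 0], "fingers": 0.14}, {"offset": [-0.005, 0, -0.005], "twist": [0, 0, 0], "fingers": 0.2}, {"offset": [-0.005, 0, -0.005], "twist": [0, 0, 0], "fingers": 0.3}, {"offset": [-0.005, 0, -0.005], "twist": [0, 0, 0], "fingers": 0.4}, {"offset": [-0.005, 0, -0.005], "twist": [0, 0, 0], "fingers": 0.4}]'

```text
clock: 22.78
position: [0.5381, 0.1237, 0.1353]
ee_rot: [2.037, 1.894, 0.433]
force: [0.3, -0.5, 0.3]
width: 0.699
gripper_force: 0.0
```

Call:
jog_arm --plan '[{"offset": [0, 0, -0.1], "twist": [0, 0, 0], "fingers": 0.5}, {"offset": [0, 0, -0.3], "twist": [0, 0, 0], "fingers": 0.5}, {"offset": [0, 0, -0.6], "twist": [0, 0, 0], "fingers": 0.7}, {"offset": [-0.3, 0, -0.8], "twist": [0, 0, 0], "fingers": 0.7}, {"offset": [-0.6, 0, -0.9], "twist": [0, 0, 0], "fingers": 0.7}, {"offset": [-0.9, 0, -0.9], "twist": [0, 0, 0], "fingers": 0.7}, {"offset": [-0.9, 0, -0.9], "twist": [0, 0, 0], "fingers": 0.7}, {"offset": [-0.9, 0, -0.9], "twist": [0, 0, 0], "fingers": 0.7}]'

```text
clock: 23.78
position: [0.47, -0.0065, 0.2569]
ee_rot: [2.038, 1.893, 0.434]
force: [-0.1, 0.5, 0.5]
width: 0.851
gripper_force: 0.0
```

```bash
python3 - <<'E'
from h import *
st()
o=np.zeros((400,800,3),np.uint8)
O,A=frame(SL)
for k,(n,u0,v0) in enumerate((('top',195,175),('scene',300,180))):
    c=cv2.resize(get_image(n)[v0:v0+80,u0:u0+80,::-1],None,fx=5,fy=5,interpolation=2)
    for y in(0,-44) if k else ():
        P=O+np.array([(52.6,66+y,36),(52.6,22+y,36),(2.6,22+y,36),(2.6,66+y,36)])/1000@A.T
        cv2.polylines(c,[((proj(n,P)-[u0,v0]+.5)*5).astype(int).reshape(-1,1,2)],True,(0,255,0),1)
    o[:400,400*k:400*k+400]=c
cv2.imwrite('pics/c4.png',o)
E
```

```text
clk 23.775 slope tcp mm [  25.6 -134.8  167. ] F slope [0.13 0.51 0.5 ] T tool [ 0.42 -0.01 -0.02] w 78.28844507627507 0.0
```

View pics/c4.png

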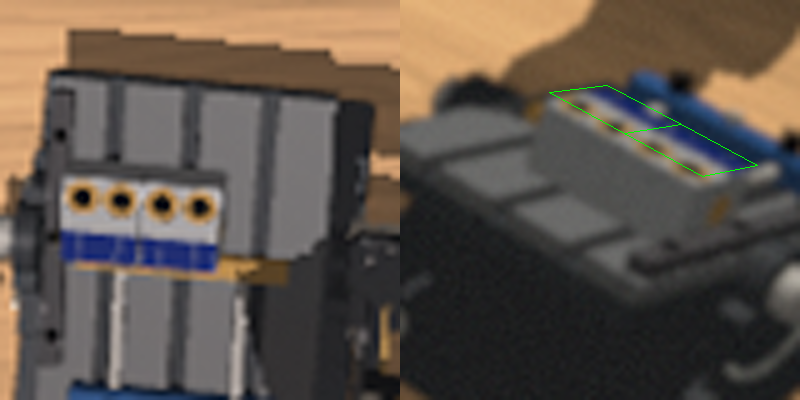

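The picture shows both blocks side by side on the bar, ports uphill: top crop at (100, 220) and (180, 230). Block 1 is at the fence and the gripper is clear.

```bash
python3 -c "
from cell import *
print(sign_off())"
```

```text
the job is handed in; nothing more can be done
None
```

I set both blocks on the slope, ports uphill and resting on the stop bar, one against the fence and the other against it. I let go of both and handed the job in at about 24 s on the robot's clock; sign-off returned no verdict, and placement was checked only by contact forces and a final picture.

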